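# Close and seal the cookie box

### The arm

A 6-joint arm with a two-finger parallel gripper is mounted at the origin on the work surface. World frame = base frame: x ahead of the robot, y to its left, z up, the work surface at z = 0. Lengths are in m, angles in rad, forces in N, time in s.
With the tool pointing down it reaches from about 0.375 to 0.9 m from the base axis. Payload 3.1 kg.
Tool frame: the origin (TCP) lies between the finger pads; the fingertips stand manip.nose_length ahead of it and the grasp point (between the pads) lies 5 mm behind it (manip.nose_length is the distance from the TCP to the fingertips, in m); z points along the fingers, y is the line along which they close (so a half turn about z gives the same grasp; the last joint's range is limited). The gripper opens to 85 mm and grips with 20 to 120 N. Pads are 22 mm wide; open, the fingers measure 114 mm over their backs; the gripper's body (76 mm by 85 mm) begins 54 mm behind the grasp point. The pads swing forward as they close: fully open they stand 13 mm farther back than shut.
Start: joints at [1.101, 0.527, 1.433, -0, 1.181, -0.178], TCP at [0.18, 0.599, 0.245] pointing down, gripper open.
Joint ranges: [-3.08, 3.08], [-0.75, 2.2], [0.22, 2.44], [-1.43, 4.57], [0, 2.65], [-2.85, 2.85]. Speed limits (rad/s): [2.79, 2.79, 3.14, 3.14, 3.14, 3.14].

### API

Orientations are given as a unit quaternion [x, y, z, w].
In Python, from station import monitor, eyes, job, manip gives the robot as it stands.
- The arm moves only by the shell command python3 -m pendant 'ROWS' [FORCE]. ROWS is JSON, a list that holds one entry, the list of rows, each a list of 7 numbers: the shift along the tool's x, y, z as a fraction of full scale, then the turn, a rotation vector about the tool's x, y, z as a fraction of full scale, then the opening, from 0 (shut) to 1 (fully open). A call has 1 to 20 rows; each row shifts and turns the commanded pose from where the row before left it, along the tool's axes as they then stand; what a row does not reach is not made up. Full scale, the value 1, is 800 mm for a shift and 0.12 rad for a turn. A row lasts 1/10 s, in which the tool goes at most 50 mm and 8.59 degrees, less where a joint would pass 70% of its speed; a pose out of reach is approached as far as the arm can. A call with a number of a shift or a turn outside -1 to 1 is refused whole. A call with a gripper value outside its range is refused whole. The fingers move at their own pace and stop on an object; FORCE is the grip in N (left out, the last holds). Time passes only in rows, so rows that do not move let the fingers close. It gives the time, the measured TCP pose, the force, the opening and the grip force at its end, in the units of the state.
- monitor.sense(): the state, without advancing time (a new reading comes with each control period).
- eyes.snapshot(name): name is "scene" or "top" or "wrist"; returns a dict with "pixels" (384x512x3 uint8, red, green, blue), "depth" (384x512 float32, m along the optical axis (not along the pixel's ray), 0 where there is no reading), "intrinsics" (3x3 intrinsics, pixels), "eye" and "attitude" of the camera in the world. Camera axes: x right, y down, z forward; pixel columns grow to the right and rows downward; lengths in m; the calibration is good to about 2 mm. A picture is of the moment at which its call begins.
- job.sign_off(): hands the job in; it is judged then, once.
The state is a dict: "t": time; "q": joint angles; "qd": joint speeds; "tau": joint torques, N m; "tcp_pos": TCP position; "tool_rot": TCP orientation; "force": force on the tool from outside, world axes, zero at the start; "ft_torque": the same for the moment, N m; "finger_gap": opening from 0.0 (shut) to 1.0 (fully open); "gripper_force": force on a finger pad.
Only numpy, scipy, OpenCV 4.12 (cv2) and the standard library are available. Lean on these libraries where they do the work, as an engineer would, in place of code of your own. Each camera call takes 0.05 s, during which the arm holds its last target. There are 200 camera calls.

### The job

Seal the cookie box with the fingertips: push its raised lid down until it is fully shut, then press the long bar latch fully down, and only after that press in the round vent plug fully (it lets the air out until then). Leave latch and plug up until their turn, do not swing the lid open any wider or lift or shove the box about, and leave the things standing around it alone.

Things in the scene. Friction and masses are not known exactly. Their poses are not given: they have to be found in the camera images.
- cookie_box: Loose, heavy (about 2 kg) open-topped clear plastic box full of cookies, 200 mm deep (its x), 260 mm wide (its y), 90 mm high, standing on the table. Origin: centre of its underside; x points from its front to its hinged far side, y to its left, z up.
- hinge_line (a point): Middle of the lid's hinge line, on the box's far rim (box frame x = +100 mm, y = 0, z = 90 mm); the hinge runs along the box's y. Axes as the box.
- lid (a joint): Hinge angle of the white lid, rad: 0 is fully shut, growing as the front edge rises (end stop 1.5). Starts partly raised. The hinge is stiff, so that the lid stays where it is left; about 1 to 4 N at the front edge moves it. The lid is a plate 8 mm thick, 206 by 266 mm; its underside passes through the hinge line and its front edge lies 203 mm from it.
- lid_push (a point): Point on the lid's upper face on the bare part of its front edge, to the right of the bar latch: 18 mm in from the front edge, 185 mm from the hinge line, 50 mm right of the lid's middle (box y = -50 mm). It swings with the lid: x along the lid away from the front edge, z out of its upper face. When the lid is shut it is 98 mm above the table.
- bar_latch (a joint): How far the bar latch is pressed into the lid, m: 0 up, 0.010 fully down. It is stiff (about 4 N), has no spring, and stays where it is pushed.
- bar_top (a point): Centre of the top of the bar latch: a grey plastic bar 46 mm long (box y) and 18 mm wide, near the lid's front left corner (145 mm from the hinge line, 70 mm left of the middle), in a white collar 60 by 32 mm and 5 mm high. Its top stands 18 mm above the lid's upper face when up (116 mm above the table with the lid shut), 8 mm when fully down. Moves with the lid and the bar; axes as the lid's.
- vent_plug (a joint): How far the round vent plug is pressed into the lid, m: 0 up, 0.010 fully down. It is stiff (about 4 N), has no spring, and stays where it is pushed.
- vent_top (a point): Centre of the top of the vent plug: a grey round plastic stud 28 mm across, right of the middle of the lid (85 mm from the hinge line, 40 mm right of the middle), in a round white collar 42 mm across and 5 mm high. Heights above the lid as for the bar latch, travel 10 mm. Moves with the lid and the plug; axes as the lid's.
- sprinkle_jar: Bystander: loose jar with a pink cap, 48 mm across, 105 mm high, beside the box. Origin: centre of its underside.
- small_tub: Bystander: loose open white tub of cookies, 110 mm square, 55 mm high, beside the box. Origin: centre of its underside.
- spoon_cup: Bystander: loose paper cup of plastic spoons, 76 mm across, about 150 mm high over the spoons, beyond the box. Origin: centre of its underside.

How it is judged:
By the outcome, as a careful person would: the job done as asked, in the order asked, and still so for the second after the job is handed in, with the robot touching nothing.
It also fails if it takes over 48 s, if anything falls off the work surface, if the arm or the gripper's body presses on something with over 40 N, if the wrist force passes 120 N, or if a joint passes its speed limit or range.

## Working session

There is one attempt and no reset: what is moved stays moved. The work goes in short steps, Python scripts to look and compute and a shell command to move; the robot and the scene stay as the last step left them, time stands still between calls to the robot, and variables do not carry over. Pictures are saved under pics/ and viewed, at most 10 in all, crops included, and the job is handed in when it is done.

```bash
mkdir -p pics; python3 - <<'E'
from station import monitor, eyes, job, manip
import cv2,numpy as np
s=monitor.sense();print(s['t'],s['tcp_pos'],s['tool_rot'],s['finger_gap'],manip.nose_length)
for n in['scene','top']:
    d=eyes.snapshot(n);cv2.imwrite(f'pics/{n}0.png',d['pixels'][:,:,::-1]);np.savez(f'{n}0.npz',**d);print(n,d['eye'],d['attitude'],d['intrinsics'])
E
```

```text
0.0 [0.17944283 0.59795578 0.24432691] [ 1.45380925e-01  9.89375148e-01 -1.04077954e-03 -3.47182169e-04] 1.0017007502791784 0.014
scene [1.19445743 0.33239871 0.96901238] [ 0.50766075  0.80372624 -0.26023211 -0.16906788] [[398.96402027   0.         256.20488781]
 [  0.         398.96402027 182.3854197 ]
 [  0.           0.           1.        ]]
top [0.45805069 0.04306775 0.93045766] [ 0.7391464  -0.66426318  0.07371136 -0.08356824] [[404.60487739   0.         252.21407407]
 [  0.         404.60487739 190.44988699]
 [  0.           0.           1.        ]]
```

View pics/scene0.png

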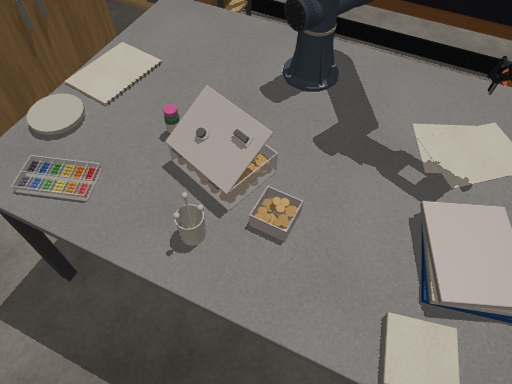

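View pics/top0.png

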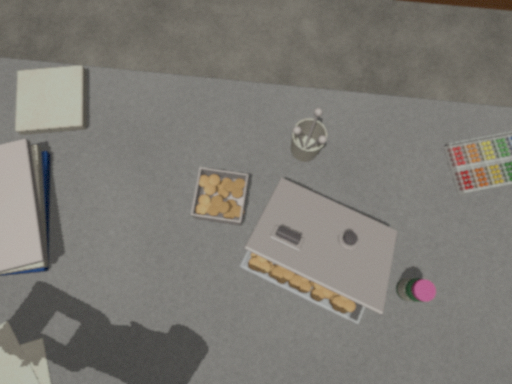

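The scene view shows the raised lid (corners about (208,88), (271,133), (222,188), (168,140)). In the top view the lid corners are about (283,180), (396,235), (384,306) and (249,250), with the bar at (289,235) and the plug at (350,238). The jar is at (420,290), the tub at (220,195) and the cup at (310,135).

```bash
cat > h.py <<'E'
import numpy as np,cv2
from scipy.spatial.transform import Rotation as R
def cloud(d):
    K=d['intrinsics'];v,u=np.mgrid[:384,:512];z=d['depth']
    c=np.stack([(u-K[0,2])/K[0,0]*z,(v-K[1,2])/K[1,1]*z,z],-1)
    return c@R.from_quat(d['attitude']).as_matrix().T+d['eye']
E
python3 - <<'E'
from h import *
for n,poly in(('top',[(283,180),(396,235),(384,306),(249,250)]),('scene',[(208,88),(271,133),(222,188),(168,140)])):
    d=dict(np.load(n+'0.npz'));P=cloud(d)
    print(n,'table z',np.median(P[60:80,350:400,2] if n=='scene' else P[330:360,250:300,2]))
    m=np.zeros((384,512),np.uint8);cv2.fillPoly(m,[np.array(poly)],1);m2=cv2.erode(m,np.ones((9,9)))
    p=P[(m2>0)&(d['depth']>0)]
    for _ in range(5):
        c=p.mean(0);nn=np.linalg.svd(p-c,full_matrices=False)[2][2];nn*=np.sign(nn[2])
        r=(p-c)@nn;p=p[abs(r)<max(.003,1.5*r.std())]
    print('n',nn,'tilt',np.arccos(nn[2]),'rms',r.std(),len(p))
    M=cv2.dilate(m,np.ones((9,9)))
    q=P[(M>0)&(d['depth']>0)];q=q[abs((q-c)@nn)<.005]
    # in-plane: hinge dir = horizontal in plane
    y=np.cross([0,0,1],nn);y/=np.linalg.norm(y);
    x=np.cross(y,nn)   # in-plane slope
    ab=np.stack([(q-c)@x,(q-c)@y],-1).astype(np.float32)
    rc=cv2.minAreaRect(ab);print('size',rc[1],'ang',rc[2])
    for k in cv2.boxPoints(rc):print('corner',c+k[0]*x+k[1]*y)
    ctr=c+rc[0][0]*x+rc[0][1]*y;print('ctr',ctr,'x',x,'y',y)
    for nm,px in(dict(bar=(289,235),vent=(350,238),jar=(424,290),cup=(310,140),tub=(220,195)) if n=='top' else dict(bar=(242,136),vent=(201,132),jar=(171,109),tub=(275,210))).items():
        print(nm,np.median(P[px[1]-2:px[1]+3,px[0]-2:px[0]+3].reshape(-1,3),0))
E
```

```text
top table z 0.0006871757186685534
n [ 0.50156593 -0.17746669  0.84672143] tilt 0.5610038850310025 rms 0.001005695405779803 7295
size (0.21277621388435364, 0.26584407687187195) ang 0.1908155083656311
corner [0.51727988 0.06571979 0.20657278]
corner [ 0.42931183 -0.18514767  0.20610174]
corner [ 0.59939127 -0.24457441  0.09289766]
corner [0.68735932 0.00629305 0.0933687 ]
ctr [ 0.55833557 -0.08942731  0.14973522] x [ 0.7982284  -0.28243336 -0.53203648] y [ 0.33356113  0.94272847 -0.        ]
bar [ 0.54881823 -0.01318903  0.1922159 ]
vent [ 0.55897417 -0.13094236  0.16202225]
jar [ 0.4794326  -0.29490764  0.10559104]
cup [ 0.80325752 -0.05813514  0.00462483]
tub [0.64479285 0.13871278 0.02132837]
scene table z -0.0011534977360446175
n [ 0.50187621 -0.1778442   0.84645834] tilt 0.56149820114372 rms 0.00139712797249581 3084
size (0.21092861890792847, 0.2687027156352997) ang 0.10398305952548981
corner [0.51947534 0.06869435 0.20404431]
corner [ 0.43011572 -0.18471429  0.20378466]
corner [ 0.59853194 -0.24398791  0.09147486]
corner [0.68789157 0.00942073 0.09173452]
ctr [ 0.55900364 -0.08764678  0.14775959] x [ 0.79784645 -0.28272383 -0.53245496] y [ 0.33400796  0.94257025 -0.        ]
bar [ 0.55492078 -0.005034    0.18882894]
vent [ 0.56458472 -0.12846842  0.15583942]
jar [ 0.48061394 -0.28922768  0.10421918]
tub [0.62755825 0.12782406 0.01828792]
```

```bash
python3 -m pendant '[[[-0.03,-0.037,-0.01,0,0,0,0],[-0.03,-0.037,-0.01,0,0,0,0],[-0.03,-0.037,-0.01,0,0,0,0],[-0.03,-0.037,-0.01,0,0,0,0],[-0.03,-0.037,-0.01,0,0,0,0],[-0.03,-0.037,0,0,0,0,0],[-0.03,-0.037,0,0,0,0,0],[-0.03,-0.037,0,0,0,0,0],[-0.03,-0.037,0,0,0,0,0],[-0.03,-0.037,0,0,0,0,0],[-0.03,-0.037,0,0,0,0,0],[-0.03,-0.037,0,0,0,0,0],[-0.03,-0.037,0,0,0,0,0],[-0.03,-0.037,0,0,0,0,0],[-0.03,-0.037,0,0,0,0,0],[-0.03,-0.037,0,0,0,0,0],[-0.03,-0.037,0,0,0,0,0],[-0.03,-0.037,0,0,0,0,0],[-0.03,-0.037,0,0,0,0,0],[0,0,0,0,0,0,0]]]'
cat > go.py <<'E'
import sys;from h import *;from station import monitor
s=monitor.sense();d=np.array(eval(sys.argv[1]))-s['tcp_pos']
print(s['t'],s['tcp_pos'],s['force'],'frac',R.from_quat(s['tool_rot']).as_matrix().T@d/.8)
E
python3 go.py .474,-.1115,.230
```

```text
t: 2.1
tcp_pos: [0.4572, -0.0755, 0.2853]
tool_rot: [0.148, 0.989, -0.001, 0.001]
force: [-0.3, -0.4, -0.4]
finger_gap: 0.0
gripper_force: 0.0
2.1 [ 0.45716351 -0.07551766  0.28531296] [-0.29562781 -0.37558167 -0.44872198] frac [-0.03304105 -0.03676499  0.06930412]
```

```bash
python3 -m pendant '[[[-0.011,-0.012,0,0,0,0,0],[-0.011,-0.012,0,0,0,0,0],[-0.011,-0.0125,0,0,0,0,0],[0,0,0.035,0,0,0,0],[0,0,0.035,0,0,0,0],[0,0,0,0,0,0,0]]]'
python3 - <<'E'
from station import eyes
import cv2
d=eyes.snapshot('scene');cv2.imwrite('pics/s1.png',cv2.resize(d['pixels'][50:230,120:320,::-1],(800,720))[:600])
E
python3 go.py .474,-.1115,.209
```

```text
t: 2.7
tcp_pos: [0.4695, -0.1058, 0.2265]
tool_rot: [0.145, 0.989, 0.001, -0.004]
force: [-0.3, -0.3, -0.7]
finger_gap: -0.001
gripper_force: 0.0
2.75 [ 0.47069052 -0.1062855   0.22819823] [ 0.10943673 -0.5809433   0.98372608] frac [-0.00593477 -0.00507207  0.02396969]
```

View pics/s1.png

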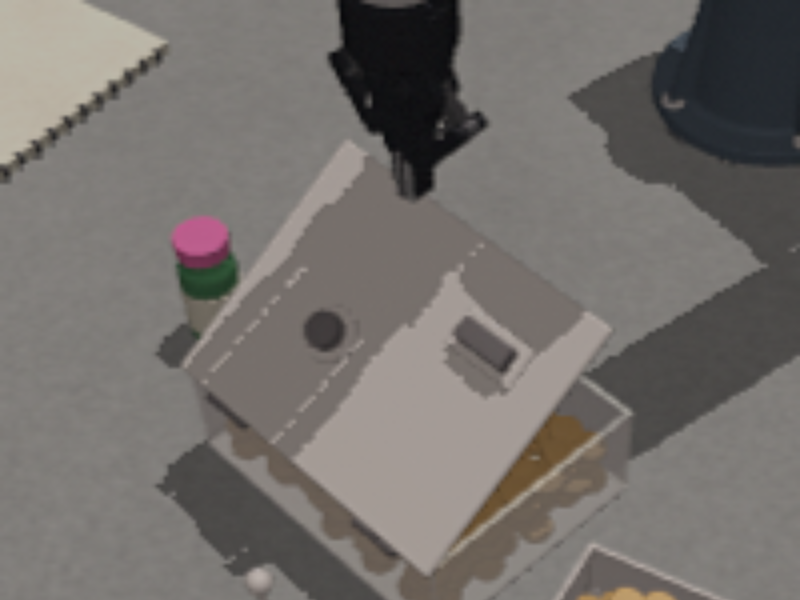

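The fingertips (415,195) stand just over the bare front edge, clear of the bar at (485,345) and the plug at (325,330).

```bash
python3 -m pendant '[[[-0.003,-0.0025,0.01,0,0,0,0],[-0.003,-0.0025,0.008,0,0,0,0],[0,0,0.006,0,0,0,0],[0.0055,0,0.0093,0,0,0,0],[0.0055,0,0.0093,0,0,0,0],[0.0055,0,0.0093,0,0,0,0],[0.0041,0,0.01,0,0,0,0],[0.0041,0,0.01,0,0,0,0],[0.0041,0,0.01,0,0,0,0],[0,0,0,0,0,0,0]]]'
python3 go.py .4521,-.1037,.1628
```

```text
t: 3.75
tcp_pos: [0.4514, -0.1047, 0.1625]
tool_rot: [0.145, 0.989, 0.001, -0.002]
force: [-0.3, -0.9, 0.5]
finger_gap: -0.001
gripper_force: 0.0
3.75 [ 0.45142607 -0.10472681  0.16251112] [-0.27831048 -0.94364501  0.54990189] frac [-0.00043639  0.00147171 -0.00036206]
```

```bash
python3 -m pendant '[[[0.0027,0,0.0105,0,0,0,0],[0.0027,0,0.0105,0,0,0,0],[0.0027,0,0.0105,0,0,0,0],[0.0012,0,0.0105,0,0,0,0],[0.0012,0,0.0105,0,0,0,0],[0.0008,0,0.009,0,0,0,0],[0,0,0,0,0,0,0]]]'
python3 go.py .4433,-.1006,.112
```

```text
t: 4.45
tcp_pos: [0.4435, -0.1024, 0.1135]
tool_rot: [0.145, 0.989, 0.0, -0.001]
force: [-0.4, -0.0, 0.4]
finger_gap: -0.001
gripper_force: 0.0
4.45 [ 0.44346567 -0.10241457  0.11345216] [-0.38904299 -0.00785407  0.40931088] frac [0.00084574 0.00211199 0.00181847]
```

```bash
python3 -m pendant '[[[0,0,0.0025,0,0,0,0],[0,0,0.0025,0,0,0,0],[0,0,0.0025,0,0,0,0],[0,0,0,0,0,0,0]]]'
python3 - <<'E'
from station import eyes
import cv2
d=eyes.snapshot('scene');cv2.imwrite('pics/s2.png',cv2.resize(d['pixels'][50:230,120:320,::-1],(800,720))[:600])
E
```

```text
t: 4.85
tcp_pos: [0.4442, -0.1027, 0.1117]
tool_rot: [0.145, 0.989, -0.0, 0.001]
force: [-6.0, 1.9, 30.3]
finger_gap: 0.001
gripper_force: 15.1
```

View pics/s2.png

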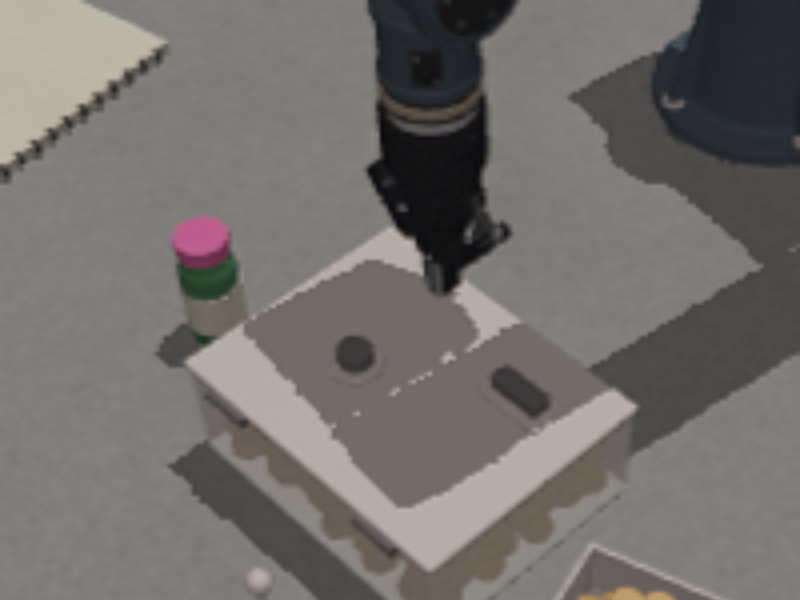

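The lid is down flat at 30 N. The bar (520,390) and the plug (355,355) are both still up. Next I lift off and refine the bar and plug positions from the depth image.

```bash
python3 -m pendant '[[[0,0,-0.03,0,0,0,0],[0,0,-0.03,0,0,0,0],[0.03,0,-0.02,0,0,0,0],[0.04,0,0,0,0,0,0],[0,0,0,0,0,0,0]]]'
python3 - <<'E'
from h import *
from station import eyes
for n in('scene','top'):
    d=eyes.snapshot(n);P=cloud(d);g=d['pixels'].max(2)
    c=P-np.array([.6344,-.1153,0]);bx=np.array([.9427,-.334]);by=np.array([.334,.9427])
    u=c[...,:2]@bx;v=c[...,:2]@by;z=P[...,2]
    L=(u>-.2)&(u<0)&(abs(v)<.125)&(z>.08)&(z<.13)
    pl=L&(u>-.06);A=np.c_[P[pl][:,:2],np.ones(pl.sum())];print(n,'lid z',np.median(z[pl]),'slope',np.linalg.lstsq(A,z[pl],rcond=None)[0][:2])
    for nm,m in(('bar',L&(v>.03)&(u<-.11)&(u>-.18)),('vent',L&(v<-.01)&(v>-.075)&(u>-.12)&(u<-.05))):
        k=m&(g<70);h=m&(z>.108)
        print(nm,'dark',k.sum(),P[k].mean(0),np.ptp(u[k]),np.ptp(v[k]),'high',h.sum(),P[h].mean(0),'maxz',np.percentile(z[m],98))
    if n=='top':
        e=(z>.09)&(z<.105)&(u>-.25)&(u<.05)&(abs(v)<.17);r=cv2.minAreaRect(P[e][:,:2].astype(np.float32)*1000);print(r)
E
python3 go.py .5211,-.0009,.155
```

```text
t: 5.4
tcp_pos: [0.3858, -0.0842, 0.1728]
tool_rot: [0.145, 0.989, 0.001, -0.003]
force: [-0.3, 0.8, -0.7]
finger_gap: 0.0
gripper_force: 0.0
scene lid z 0.09720700937978555 slope [-0.02651578  0.00805392]
bar dark 93 [0.52326228 0.00131712 0.11300184] 0.01651433617083714 0.04598222164350448 high 92 [0.52187675 0.00163045 0.11405807] maxz 0.11635169106040401
vent dark 42 [ 0.54256398 -0.11963296  0.11242691] 0.02273948885439621 0.02532036954561313 high 65 [ 0.54157229 -0.12184232  0.11402652] maxz 0.11652859821449384
top lid z 0.09872689891089009 slope [-0.00012615  0.00072914]
bar dark 113 [5.19777161e-01 3.15494391e-04 1.16660061e-01] 0.012722610304984783 0.03907839118507791 high 210 [ 0.51899312 -0.00139021  0.11602713] maxz 0.11757948289389591
vent dark 30 [ 0.53634531 -0.12235805  0.1167649 ] 0.013152668833119677 0.021919281351006285 high 158 [ 0.53888462 -0.12408589  0.11582347] maxz 0.11774971258944367
((541.2056884765625, -83.62583923339844), (266.24163818359375, 211.68893432617188), 70.54581451416016)
5.5 [ 0.39051232 -0.08661592  0.17298303] [ 0.7552684  -0.1413045  -0.02733137] frac [-0.1254608   0.14960087  0.02258381]
```

```bash
python3 -m pendant '[[[-0.021,0.025,0,0,0,0,0],[-0.021,0.025,0,0,0,0,0],[-0.021,0.025,0,0,0,0,0],[-0.021,0.025,0,0,0,0,0],[-0.021,0.025,0.005,0,0,0,0],[-0.021,0.025,0.01,0,0,0,0],[0,0,0.01,0,0,0,0],[0,0,0,0,0,0,0]]]'
python3 go.py .5205,0,.130
```

```text
t: 6.3
tcp_pos: [0.5216, -0.0005, 0.1512]
tool_rot: [0.145, 0.989, -0.0, -0.001]
force: [-0.7, -0.0, -0.5]
finger_gap: -0.003
gripper_force: 0.0
6.3 [ 5.21623410e-01 -4.81343529e-04  1.51162792e-01] [-0.71831226 -0.03154103 -0.49682105] frac [0.00145253 0.00018597 0.02645707]
```

```bash
python3 -m pendant '[[[0.001,0,0.01,0,0,0,0],[0,0,0.009,0,0,0,0],[0,0,0.006,0,0,0,0],[0,0,0.005,0,0,0,0],[0,0,0.004,0,0,0,0],[0,0,0.004,0,0,0,0],[0,0,0,0,0,0,0]]]'
```

```text
t: 7.0
tcp_pos: [0.521, -0.0006, 0.1219]
tool_rot: [0.146, 0.989, 0.0, 0.0]
force: [0.7, -0.1, -0.2]
finger_gap: 0.001
gripper_force: 0.0
```

```bash
python3 -m pendant '[[[0,0,0.002,0,0,0,0],[0,0,0.002,0,0,0,0],[0,0,0,0,0,0,0]]]'
```

```text
t: 7.3
tcp_pos: [0.5213, -0.0005, 0.1199]
tool_rot: [0.145, 0.989, -0.0, 0.001]
force: [-2.7, -0.6, 9.0]
finger_gap: -0.003
gripper_force: 4.4
```

```bash
python3 -m pendant '[[[0,0,0.002,0,0,0,0],[0,0,0.001,0,0,0,0],[0,0,0,0,0,0,0]]]'
```

```text
t: 7.6
tcp_pos: [0.5214, -0.0005, 0.1197]
tool_rot: [0.145, 0.989, -0.0, 0.001]
force: [-6.6, -0.3, 25.8]
finger_gap: 0.001
gripper_force: 12.4
```

The bar met its stop at 26 N at the expected height. I lift off and check it from above.

```bash
python3 -m pendant '[[[0,0,-0.03,0,0,0,0],[0,0,-0.03,0,0,0,0],[-0.02,-0.05,0,0,0,0,0],[-0.02,-0.05,0,0,0,0,0],[-0.02,-0.05,0,0,0,0,0],[0,0,0,0,0,0,0]]]'
cat > chk.py <<'E'
from h import *
from station import eyes
for n in('scene','top'):
    d=eyes.snapshot(n);P=cloud(d)
    c=P-np.array([.6344,-.1153,0]);bx=np.array([.9427,-.334]);by=np.array([.334,.9427])
    u=c[...,:2]@bx;v=c[...,:2]@by;z=P[...,2];L=(z>.08)&(z<.13)&(abs(v)<.12)
    print(n,'bar z',np.median(z[L&(abs(u+.145)<.006)&(abs(v-.07)<.018)]),'vent z',np.median(z[L&(abs(u+.085)<.01)&(abs(v+.04)<.01)]),'lid front',np.median(z[L&(abs(u+.185)<.01)]),'lid back',np.median(z[L&(abs(u+.02)<.01)]))
E
python3 chk.py;python3 go.py .54,-.123,.130
```

```text
t: 8.2
tcp_pos: [0.5348, -0.1347, 0.165]
tool_rot: [0.148, 0.989, -0.001, 0.003]
force: [-0.4, 0.8, -0.5]
finger_gap: -0.0
gripper_force: 0.0
scene bar z 0.1050874540590373 vent z 0.11477283745209071 lid front 0.09745192799880309 lid back 0.09714114537287999
top bar z 0.10665633800827401 vent z 0.11662302197500601 lid front 0.0985096102970866 lid back 0.09873181844265888
8.3 [ 0.53249829 -0.1300384   0.16428006] [0.22677438 0.58194496 0.74229379] frac [-0.00641895  0.01111537  0.04285685]
```

```bash
python3 -m pendant '[[[-0.006,0.0105,0.005,0,0,0,0],[0,0,0.015,0,0,0,0],[0,0,0.009,0,0,0,0],[0,0,0.006,0,0,0,0],[0,0,0.005,0,0,0,0],[0,0,0.005,0,0,0,0],[0,0,0.005,0,0,0,0],[0,0,0.003,0,0,0,0],[0,0,0,0,0,0,0]]]'
```

```text
t: 9.2
tcp_pos: [0.5395, -0.1227, 0.122]
tool_rot: [0.145, 0.989, -0.0, 0.0]
force: [0.0, -0.4, -0.9]
finger_gap: -0.002
gripper_force: 0.0
```

```bash
python3 -m pendant '[[[0,0,0.0025,0,0,0,0],[0,0,0.002,0,0,0,0],[0,0,0.0015,0,0,0,0],[0,0,0,0,0,0,0]]]'
```

```text
t: 9.6
tcp_pos: [0.5397, -0.1229, 0.1198]
tool_rot: [0.145, 0.989, -0.0, 0.001]
force: [-4.3, 1.9, 16.9]
finger_gap: -0.0
gripper_force: 8.9
```

```bash
python3 -m pendant '[[[0,0,0.001,0,0,0,0],[0,0,0,0,0,0,0]]]' && python3 -m pendant '[[[0,0,-0.03,0,0,0,0],[0,0,-0.04,0,0,0,0],[0,0,-0.05,0,0,0,0],[0.05,0,-0.02,0,0,0,0],[0.05,0,0,0,0,0,0],[0.05,0,0,0,0,0,0],[0,0,0,0,0,0,0],[0,0,0,0,0,0,0]]]'
python3 chk.py; python3 - <<'E'
from station import eyes
import cv2
cv2.imwrite('pics/e.png',eyes.snapshot('scene')['pixels'][:,:,::-1])
E
```

```text
t: 9.8
tcp_pos: [0.5397, -0.1229, 0.1198]
tool_rot: [0.145, 0.989, -0.0, 0.001]
force: [-5.1, 3.0, 22.9]
finger_gap: 0.003
gripper_force: 11.3
t: 10.6
tcp_pos: [0.4243, -0.0882, 0.2289]
tool_rot: [0.146, 0.989, -0.0, 0.001]
force: [0.9, -0.5, 1.3]
finger_gap: -0.002
gripper_force: 0.0
scene bar z 0.10579151001371878 vent z 0.10489601012286132 lid front 0.09710323942622867 lid back 0.09711398187352288
top bar z 0.10670799441813172 vent z 0.10658651168691224 lid front 0.09868441939412376 lid back 0.0986515520594673
```

View pics/e.png

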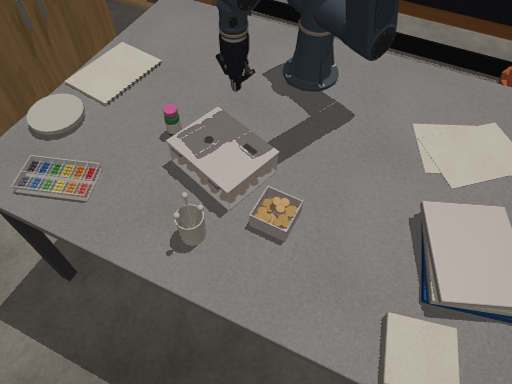

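The lid is flat, the bar (249,150) and the plug (208,140) are both 10 mm down, and the arm is clear at (235,75). The jar, tub and cup are where they started.

```bash
python3 -c "
from station import job;print(job.sign_off())"
```

```text
the job is handed in; nothing more can be done
None
```

The cookie box is sealed and the job handed in: I shut the lid, pressed the bar latch fully down, then the vent plug, in about 11 s; the jar, tub and cup were not touched.

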